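# Set the drying-cupboard door wider on its stay

## Task

The drying cupboard's door is held slightly ajar by the perforated stay lying on its roof. Lift the stay off the roof pin, without taking its other end off the door's peg, push the door wider with it, and drop the stay's end hole (the one farthest from the door) fully down over the roof pin. Leave it lying level, hooked on both the pin and the peg.

Things in the scene. Friction and masses are not known exactly. Their poses are not given: they have to be found in the camera images.
- stay_grip (a point): Centre of the grey upright grip (50 long in x, 16 wide, 50 mm high) on top of the stay, a loose aluminium bar 280 x 36 x 6 mm, 0.2 kg or so. x runs along the bar to the door, z up; bar underside 31 mm below. On the bar's line: eye (22 mm hole, over the door's peg) at x +110 mm; pin holes (24 mm) at -59 (on pin at first), -94, -129 mm (end hole). A shorter gripless bar on the counter is a spare.
- stay_pin (a point): Foot of the steel pin mid-roof on the fixed white cupboard (260 x 300 mm, 160 mm high), on top of its 40 mm wide, 12 mm high collar, where the stay's underside rests. The pin is 10 mm thick and rises 20 mm above here, the top 8 mm tapered. Axes are the cupboard's: x points out of its door side, z up. The door's upright hinge axis is at x +138, y +140 mm.
- door_peg (a point): Foot of the upright steel peg on the door's top edge, 150 mm from the hinge axis, level with the roof pin's foot, on a 36 mm collar where the stay's eye rests. The peg is 10 mm thick and rises 80 mm above here, so the stay, lifted level 30 to 60 mm, clears the roof pin and stays on the peg. It moves with the door; the stay pushes the door by it.
- door (a joint): Opening angle a of the glazed white door (270 mm wide), rad: 0 closed, growing as it swings out. In the cupboard's axes the peg is at x = 138 + 150 sin a, y = 140 - 150 cos a mm from the roof pin. About 0.21 at first, 0.46 with the middle hole on the pin, 0.72 with the end hole. Swings with slight friction (under 1 N at the peg), stays where left.

How it is judged (in metres and radians):
At the end, for the whole second after the job is handed in: The stay's end hole is over the roof pin and its eye is still over the door's peg (both within 12 mm of centre), the bar rests on both collars (within 6 mm) and is level within 0.06 rad, the door stands open by more than 0.58 rad and is at rest (x of stay_pin in the frame of stay_grip between -0.141 and -0.117 m and y of stay_pin in the frame of stay_grip between -0.012 and 0.012 m and z of each of stay_pin, door_peg in the frame of stay_grip above -0.037 m and x of door_peg in the frame of stay_grip between 0.098 and 0.122 m and y of door_peg in the frame of stay_grip between -0.012 and 0.012 m and angle between stay_grip's own z axis and vertical below 0.06 rad and value of joint door above 0.58 rad and velocity of joint door between -0.05 and 0.05 rad/s); the robot touches nothing.
It fails at once if the stay is lifted off the top of the door's peg (z of door_peg in the frame of stay_grip below -0.115 m).
It also fails if it takes over 32 s, if anything falls off the work surface, if the arm or the gripper's body presses on something with over 40 N, if the wrist force passes 120 N, or if a joint passes its speed limit or range.

## Robot

A 6-joint arm with a two-finger parallel gripper is mounted at the origin on the work surface. World frame = base frame: x ahead of the robot, y to its left, z up, the work surface at z = 0. Lengths are in mm, angles in rad, forces in N, time in s.
With the tool pointing down it reaches from about 350 to 975 mm from the base axis. Payload 7.1 kg.
Tool frame: the origin (TCP) lies at the very end of the fingers, on their centre line; the grasp point (between the pads) lies 19 mm behind it; z points along the fingers, y is the direction in which the jaws open and shut (so a half turn about z gives the same grasp; the last joint's range is limited). The gripper opens to 88 mm and grips with 3 to 60 N. Pads are 20 mm wide; open, the fingers measure 115 mm over their backs; the gripper's body (75 mm by 178 mm) begins 61 mm behind the grasp point.
Start: joints at [1.301, 0.423, 1.63, -0, 1.089, -0.019], TCP at [155.08, 605.438, 222.675] pointing down, gripper open.
Joint ranges: [-3, 3], [-0.9, 2.11], [0.09, 2.58], [-1.31, 4.45], [0.11, 2.69], [-2.54, 2.54]. Speed limits (rad/s): [2.39, 2.39, 3.01, 3.14, 3.14, 3.14].

## Interface

Orientations are given as a rotation vector (axis times angle).
In Python, from workcell import monitor, vision, order, find_in, regions_of, place_of gives the robot as it stands. The module is installed in compiled form; this text tells all that it offers.
- The arm moves only by the tool carry_out, never from a script. Its argument "targets" is a list of rows, each a list of 3 entries, a list of its own where there are three numbers: the turn, a rotation vector about the world's x, y, z in degrees, then the shift along the world's x, y, z in mm, then the finger opening in mm, from 0 to 87.8. In form: [[[rx, ry, rz], [x, y, z], hand], ...]. A call has 1 to 10 rows; each row is the pose to reach, as a shift and turn from the pose commanded when the call began; what a row does not reach only later rows make up. A row lasts 1/12 s, in which the tool goes at most 41.7 mm and 7.16 degrees, less where a joint would pass 70% of its speed; a pose out of reach is approached as far as the arm can. A call with a gripper value outside its range is refused whole. The fingers move at their own pace and stop on an object; the grip force is fixed at half the most. Time passes only in rows, so rows that repeat a pose let the fingers close. It gives the time, the measured TCP pose, the force and the opening at its end, in the units of the state.
- monitor.get_obs(): the state, without advancing time (a new reading comes with each control period).
- vision.get_image(name): name is "scene" or "top"; returns the picture (480x640x3 uint8, red, green, blue); there is no depth.
- vision.camera_model(name): a dict with "K" (3x3 intrinsics, pixels), "rvec" (rotation vector, rad) and "tvec" (3), from world to camera coordinates, as OpenCV has them. Camera axes: x right, y down, z forward; pixel columns grow to the right and rows downward; lengths in mm; the calibration is good to about 2 mm. A picture is of the moment at which its call begins. camera_model takes no time and is no camera call.
- order.close_job(): hands the job in, once; it reports no verdict.
Trained networks look in the newest picture that a camera, given by its name, has taken for a name from the list of things; names that differ only in an ending like _2 or _b are one class to them, and where a whole thing is asked for, a point or a joint stands for the part that bears it (a point fixed in the world has none). Each returns a list of dicts, best first, with "confidence" (0 to 1); they miss things now and then, are a little off and sometimes report something else, mostly with a low value. They report only what shows in the picture. A call takes as long as a camera call.
- find_in(query, camera): "point" ([x, y, z] in mm, in the coordinates of the camera as it stood for that picture, good to about 4 mm: the middle of the surface that is visible of it).
- regions_of(query, camera): "mask" (480x640 bool, what is visible of it).
- place_of(query, camera): "point" ([x, y, z] in mm, in the coordinates of the camera as it stood for that picture, good to about 4 mm: a listed point, or the origin of a listed thing).
The state is a dict: "t": time; "qpos": joint angles; "qvel": joint speeds; "joint_torque": joint torques, N m; "ee_pos": TCP position; "orientation": TCP orientation; "ft_force": force on the tool from outside, world axes, zero at the start; "moment": the same for the moment, N m; "width": finger opening in mm.
Only numpy, scipy, OpenCV 4.12 (cv2) and the standard library are available. Lean on these libraries where they do the work, as an engineer would, in place of code of your own. Each camera call takes 0.05 s, during which the arm holds its last target.

## Working session

There is one attempt and no reset: what is moved stays moved. The work goes in short steps, Python scripts to look and compute and a tool call to move; the robot and the scene stay as the last step left them, time stands still between calls to the robot, and variables do not carry over. Pictures are saved under pics/ and viewed, and the job is handed in when it is done.

Besides the shell and the picture viewer there is one more tool, called as a command line: name --argument value ..., lists and objects as JSON in quotes. carry_out: Moves the arm, as the interface text tells. Its arguments: {"type":"object","properties":{"targets":{"type":"array","items":{"type":"array"}}},"required":["targets"]}

```bash
mkdir -p pics
cat > h.py <<'E'
import numpy as np, cv2
from workcell import monitor, vision, order, find_in, regions_of, place_of
def cm(n):
    c=vision.camera_model(n); R=cv2.Rodrigues(np.array(c["rvec"],float))[0]; return np.array(c["K"],float),R,np.array(c["tvec"],float).ravel()
def world(n,p):
    K,R,t=cm(n); return R.T@(np.array(p)-t)
def proj(n,P):
    K,R,t=cm(n); q=K@(R@np.array(P,float)+t); return q[:2]/q[2]
def ray(n,uv,z):
    K,R,t=cm(n); d=R.T@np.linalg.inv(K)@np.array([uv[0],uv[1],1.]); c=-R.T@t; return c+d*(z-c[2])/d[2]
def snap(n,f):
    im=vision.get_image(n); cv2.imwrite("pics/"+f,im[...,::-1]); return im
E
python3 - <<'E'
from h import *
np.set_printoptions(precision=1,suppress=True)
for n in("scene","top"):
    snap(n,n+"0.png")
    K,R,t=cm(n);print(n,-R.T@t,K[0,0])
    for q in("stay_grip","stay_pin","door_peg"):
        for d in place_of(q,n)[:2]:
            w=world(n,d["point"]);print(q,w,round(d["confidence"],2),proj(n,w))
o=monitor.get_obs();print(o)
E
```

```text
scene [ 929.8 -280.   858.9] 576.5195601637284
stay_grip [568.5 -63.7 203.2] 0.97 [218.3 253.1]
stay_grip [514.9 -73.9 178.9] 0.22 [188.9 244.8]
stay_pin [512.7 -68.8 176.4] 0.71 [190.9 242.7]
door_peg [679.3 -52.8 173.3] 0.57 [285.  308.3]
top [459.6  89.5 788.6] 499.2964928434544
stay_grip [568.2 -66.1 206.6] 0.6 [448.1 259.9]
stay_pin [512.  -69.  173.8] 0.62 [447.2 309.9]
door_peg [681.2 -47.4 171.5] 0.87 [420.2 180.2]
{'t': 0.4, 'qpos': array([ 1.3,  0.4,  1.6,  0. ,  1.1, -0. ]), 'qvel': array([-0., -0., -0.,  0.,  0., -0.]), 'joint_torque': array([  0. , -54.4, -27.4,   0.1,   0. ,  -0. ]), 'ee_pos': array([155.1, 605.4, 222.6]), 'orientation': array([-0.4, -3.1,  0. ]), 'ft_force': array([-0.3,  0.4,  0.4]), 'moment': array([0., 0., 0.]), 'width': 87.5976125976925}
```

View pics/scene0.png

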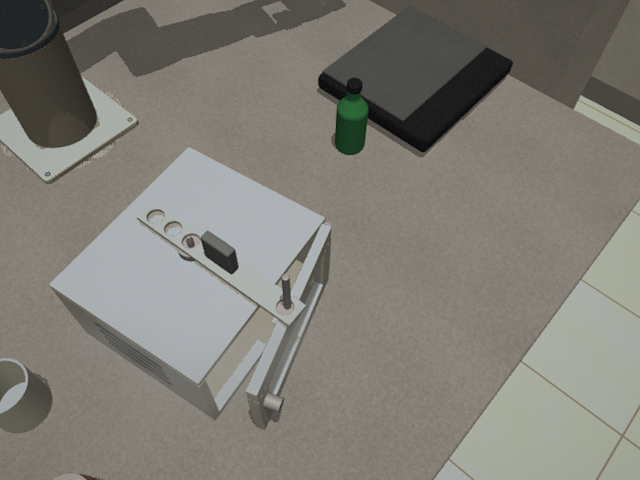

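View pics/top0.png

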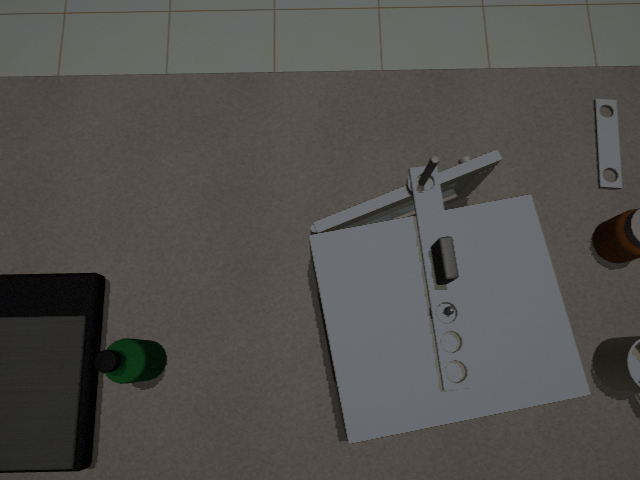

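Run:
```python
from h import *
np.set_printoptions(precision=1,suppress=True)
c=[ray("top",p,160) for p in((311,233),(531,196),(590,396),(348,441))]
print(c, "ctr",sum(c)/4)
for a,b in((0,1),(3,2),(3,0),(2,1)):
    d=c[b]-c[a];print(np.linalg.norm(d),np.degrees(np.arctan2(d[1],d[0])))
im={}
for n in("top","scene"):
    im[n]=vision.get_image(n)
    r=regions_of("stay_grip",n)
    for d in r[:2]:
        m=d["mask"].astype(np.uint8);print(n,d["confidence"],m.sum(),cv2.boundingRect(m),cv2.minAreaRect(cv2.findNonZero(m)))
cv2.imwrite("pics/tz.png",cv2.resize(im["top"][140:400,380:510],None,fx=3,fy=3,interpolation=3)[:780:, :,::-1][:600])
cv2.imwrite("pics/sz.png",cv2.resize(im["scene"][195:345,130:330],None,fx=4,fy=4,interpolation=3)[...,::-1])
```

```text
[array([615.9,  96.5, 160. ]), array([ 660.4, -194.8,  160. ]), array([ 406.3, -237. ,  160. ]), array([361.3,  56.9, 160. ])] ctr [511.  -69.6 160. ]
294.6633985671635 -81.31785067009375
297.38925172892965 -81.30433480566585
257.60579331000883 8.834480964765143
257.5573143853132 9.440918638106512
top 0.95 5758 (408, 166, 66, 225) ((441.2592468261719, 277.11492919921875), (226.59849548339844, 33.325313568115234), 81.17961883544922)
top 0.18 4300 (310, 150, 191, 84) ((404.27008056640625, 192.49270629882812), (48.95469665527344, 204.19146728515625), 70.01689910888672)
scene 0.84 4462 (137, 201, 169, 125) ((222.6254119873047, 259.40423583984375), (190.64988708496094, 33.67749786376953), 35.193904876708984)
```

View pics/tz.png

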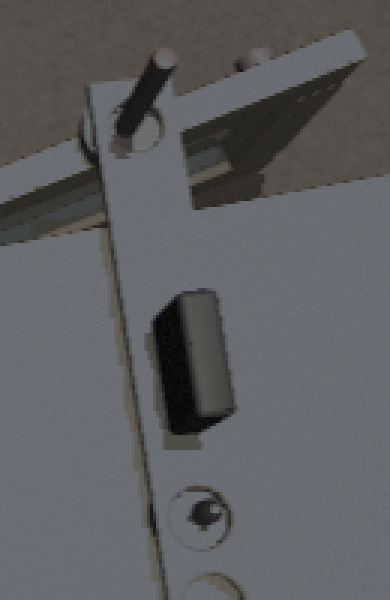

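View pics/sz.png

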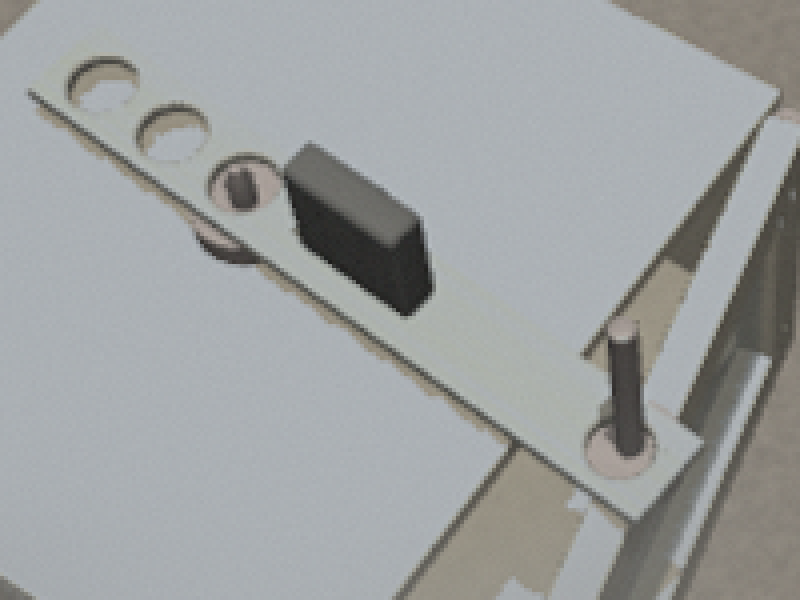

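Run:
```python
from h import *
np.set_printoptions(precision=1,suppress=True)
T=lambda x,y,z:ray("top",(x/3+380-.33,y/3+140-.33),z)
S=lambda x,y,z:ray("scene",(x/4+130-.4,y/4+195-.4),z)
e=T(135,130,178);h=T(200,517,178);hh=ray("top",(456,371),178);g=T(207,352,228)
print("top eye",e,"h1",h,"h3",hh,"grip",g)
es=S(620,449,178);hs=S(246,187,178);h3=S(102,84,178);gs=(S(310,143,228)+S(287,178,228)+S(420,213,228)+S(397,243,228))/4
print("scn eye",es,"h1",hs,"h3",h3,"grip",gs)
for a,b in((e,hh),(es,h3)):
  d=a-b;print(np.linalg.norm(d),np.degrees(np.arctan2(d[1],d[0])), b+d*129/239)
print("pegtop",T(165,57,252),S(624,328,252),"pegfoot",T(122,150,172),S(628,455,174))
print("pintop",S(238,172,192),T(208,508,192))
psi=np.radians(9.1);p=np.array([511.5,-69.5])
for a in(.21,.46,.72):
  l=np.array([138+150*np.sin(a),140-150*np.cos(a)])/1
  w=p+np.array([[np.cos(psi),-np.sin(psi)],[np.sin(psi),np.cos(psi)]])@l
  d=w-p;print(a,w,np.linalg.norm(d),np.degrees(np.arctan2(d[1],d[0])), w-110*d/np.linalg.norm(d))
```

```text
top eye [674.9 -51.4 178. ] h1 [509.1 -66.6 178. ] h3 [439.5 -72.7 178. ] grip [567.5 -61.3 228. ]
scn eye [679.2 -53.3 178. ] h1 [512.3 -67.8 178. ] h3 [440.7 -73.3 178. ] grip [570.4 -61.8 228. ]
236.39863086085163 5.173846531458187 [566.5 -61.2 178. ]
239.3256948696802 4.802155207425762 [569.4 -62.5 178. ]
pegtop [678.  -47.8 252. ] [679.5 -48.  252. ] pegfoot [668.  -46.5 172. ] [681.2 -51.7 174. ]
pintop [514.2 -69.9 192. ] [511.5 -66.5 192. ]
0.21 [679.7 -49.3] 169.4017161519159 6.8317362206776755 [570.5 -62.4]
0.46 [712.6 -31.6] 204.66862664390084 10.665677488736899 [604.5 -52. ]
0.72 [741.1  -5.1] 238.46736631183182 15.656557525938638 [635.2 -34.8]
```

Run:
```python
from h import *
o=monitor.get_obs();R=cv2.Rodrigues(np.array(o["orientation"]))[0];np.set_printoptions(precision=3,suppress=True);print(R,np.degrees(np.arctan2(R[1,1],R[0,1])),o['t'],o['ee_pos'])
```

```text
[[-0.969  0.248  0.   ]
 [ 0.248  0.969  0.   ]
 [-0.     0.    -1.   ]] 75.63188799053678 0.6 [155.067 605.446 222.716]
```

carry_out --targets '[[[0,0,0],[10,-15,40],70],[[0,0,2],[25,-40,75],70],[[0,0,4],[45,-73,100],70],[[0,0,6],[66,-107,107],70],[[0,0,8],[87,-141,107],70],[[0,0,10],[108,-175,107],70],[[0,0,12],[129,-209,107],70],[[0,0,14],[150,-243,107],70],[[0,0,16],[171,-277,107],70],[[0,0,19.4],[192,-311,107],70]]'

```text
t: 1.43
ee_pos: [347.6, 292.6, 330.0]
orientation: [-0.141, 3.138, 0.001]
ft_force: [0.0, -0.6, -1.0]
width: 70.2
```

carry_out --targets '[[[0,0,0],[21,-34,0],70],[[0,0,0],[42,-68,0],70],[[0,0,0],[63,-102,0],70],[[0,0,0],[84,-136,0],70],[[0,0,0],[105,-170,0],70],[[0,0,0],[126,-204,0],70],[[0,0,0],[147,-238,0],70],[[0,0,0],[168,-272,0],70],[[0,0,0],[189,-306,0],70],[[0,0,0],[221.5,-356.5,0],70]]'

```text
t: 2.27
ee_pos: [559.2, -48.5, 329.9]
orientation: [-0.138, 3.138, 0.0]
ft_force: [1.7, 1.2, 0.3]
width: 69.6
```

carry_out --targets '[[[0,0,0],[0,0,0],70],[[0,0,0],[0,0,0],60],[[0,0,0],[0,0,0],60],[[0,0,0],[0,0,0],60]]'

```text
t: 2.6
ee_pos: [558.0, -45.7, 329.6]
orientation: [0.139, -3.138, -0.0]
ft_force: [0.3, 0.9, -0.1]
width: 60.2
```

Run:
```python
from h import *
o=monitor.get_obs();R=cv2.Rodrigues(np.array(o["orientation"]))[0];np.set_printoptions(precision=3,suppress=True);print(R,np.degrees(np.arctan2(R[1,1],R[0,1])),o['t'],o['ee_pos'],o['qpos'],o['width'])
snap("scene","s1.png");snap("top","t1.png")
```

```text
[[-0.996 -0.089 -0.001]
 [-0.089  0.996  0.   ]
 [ 0.     0.    -1.   ]] 95.07800102297952 2.6 [557.974 -45.732 329.612] [-0.103  0.219  1.664  0.     1.259 -1.763] 60.17303200107424
```

View pics/s1.png

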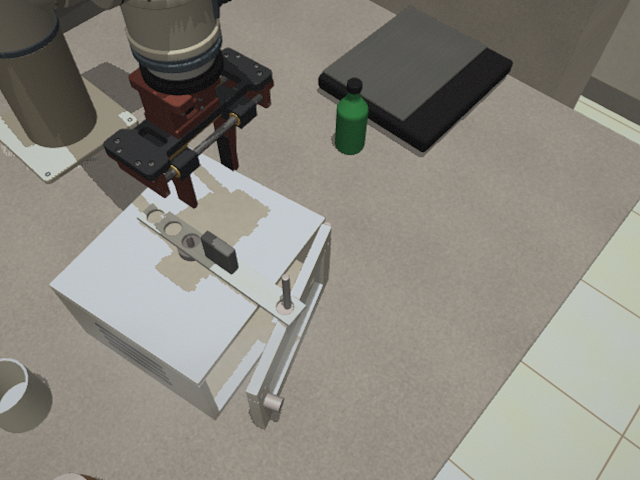

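carry_out --targets '[[[0,0,0],[10.5,-16.3,0],60],[[0,0,0],[10.5,-16.3,-30],60],[[0,0,0],[10.5,-16.3,-60],60],[[0,0,0],[10.5,-16.3,-85],60],[[0,0,0],[10.5,-16.3,-85],60]]'

```text
t: 3.12
ee_pos: [565.8, -61.5, 240.2]
orientation: [0.14, -3.13, -0.002]
ft_force: [-1.3, 0.9, -0.2]
width: 59.9
```

Run:
```python
from h import *
o=monitor.get_obs();print(o['t'],o['ee_pos'],o['ft_force'])
im=snap("scene","s2.png");im2=snap("top","t2.png")
cv2.imwrite("pics/c2.png",np.hstack([cv2.resize(im[120:345,80:330],(500,450)),cv2.resize(im2[140:400,380:550],(294,450))])[...,::-1])
```

```text
3.1167 [565.79379591 -61.51962863 240.15245412] [-1.25725343  0.87323118 -0.22955027]
```

View pics/c2.png

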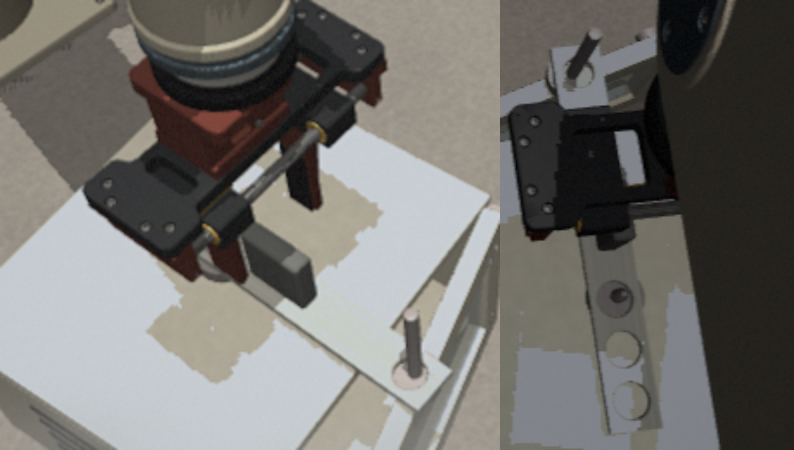

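carry_out --targets '[[[0,0,0],[0,0,-25],60],[[0,0,0],[0,0,-40],60],[[0,0,0],[0,0,-54],60],[[0,0,0],[0,0,-54],60],[[0,0,0],[0,0,-54],60]]'

```text
t: 3.63
ee_pos: [569.9, -62.7, 192.2]
orientation: [-0.139, 3.137, -0.0]
ft_force: [-0.5, 0.3, 0.4]
width: 59.9
```

Run:
```python
from h import *
o=monitor.get_obs();print(o['t'],o['ee_pos'],o['ft_force'])
im=snap("scene","s3.png")
cv2.imwrite("pics/c3.png",cv2.resize(im[120:345,80:330],(667,600))[...,::-1])
```

```text
3.6333 [569.93656626 -62.66600167 192.21918868] [-0.54093617  0.28706632  0.36687271]
```

View pics/c3.png

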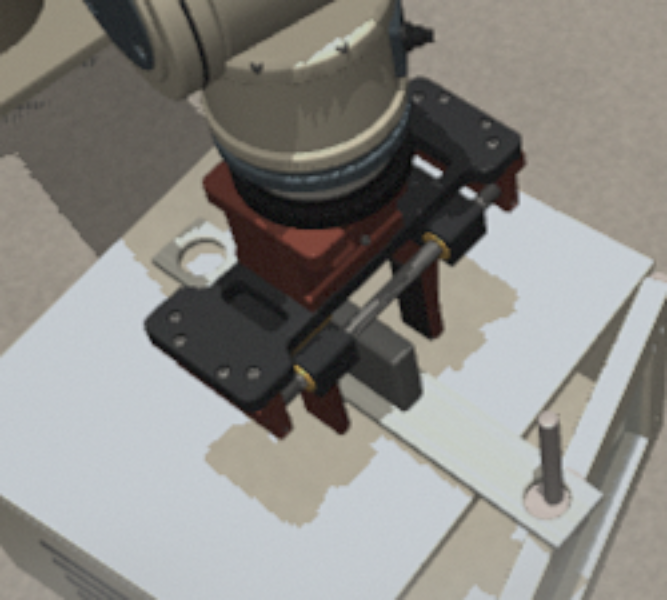

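carry_out --targets '[[[0,0,0],[0,0,0],30],[[0,0,0],[0,0,0],10],[[0,0,0],[0,0,0],5],[[0,0,0],[0,0,0],5],[[0,0,0],[0,0,0],5],[[0,0,0],[0,0,0],5]]'

```text
t: 4.18
ee_pos: [569.1, -62.9, 190.8]
orientation: [-0.138, 3.138, -0.0]
ft_force: [0.6, -0.2, -0.4]
width: 23.7
```

carry_out --targets '[[[0,0,0],[0,0,0],5],[[0,0,0],[0,0,0],5],[[0,0,0],[0,0,0],5]]'

```text
t: 4.43
ee_pos: [569.1, -62.7, 190.7]
orientation: [-0.138, 3.139, 0.0]
ft_force: [0.1, 3.0, 1.0]
width: 15.8
```

carry_out --targets '[[[0,0,0],[0,0,8],5],[[0,0,0],[0,0,20],5],[[0,0,0],[0,0,32],5],[[0,0,0],[0,0,40],5],[[0,0,0],[0,0,40],5],[[0,0,0],[0,0,40],5]]'

```text
t: 4.93
ee_pos: [569.6, -63.0, 231.8]
orientation: [-0.138, 3.136, -0.001]
ft_force: [-0.1, 0.5, -1.2]
width: 15.7
```

Run:
```python
from h import *
o=monitor.get_obs();print(o['t'],o['ee_pos'],o['ft_force'],o['moment'])
im=snap("scene","s4.png");im2=snap("top","t4.png")
cv2.imwrite("pics/c4.png",np.hstack([cv2.resize(im[120:345,80:330],(500,450)),cv2.resize(im2[140:400,380:550],(294,450))])[...,::-1])
```

```text
4.9333 [569.63374489 -62.96925514 231.75967319] [-0.11229894  0.46400436 -1.16136245] [-0.04271206  0.03915688 -0.00813762]
```

View pics/c4.png

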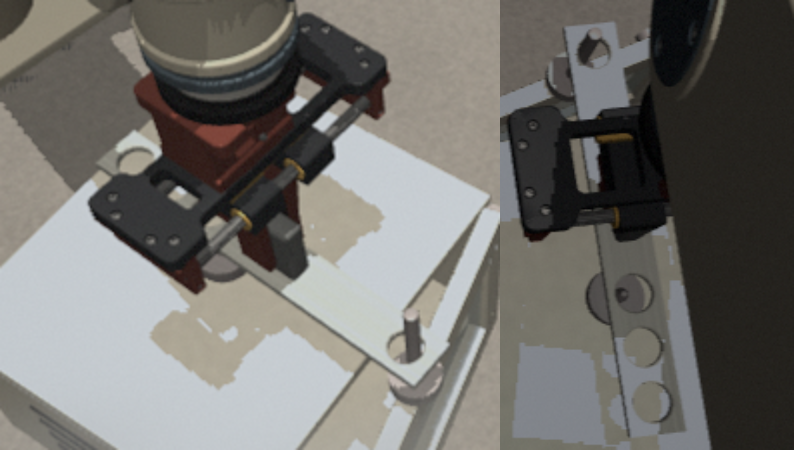

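Run:
```python
from h import *
im=cv2.imread("pics/t4.png");s=cv2.imread("pics/s4.png")
cv2.imwrite("pics/t4z.png",cv2.resize(im[145:395,400:490],None,fx=4,fy=4,interpolation=3)[:,:][0:240*4//1][:600*2][::1][0:0+1000][::1] if 0 else np.hstack([cv2.resize(im[145:245,400:490],None,fx=4,fy=4,interpolation=3)[:400],cv2.resize(im[295:395,400:490],None,fx=4,fy=4,interpolation=3)]))
cv2.imwrite("pics/s4z.png",np.hstack([cv2.resize(s[180:280,120:215],None,fx=4,fy=4,interpolation=3),cv2.resize(s[260:360,235:330],None,fx=4,fy=4,interpolation=3)]))
```

```text
(no output)
```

View pics/t4z.png

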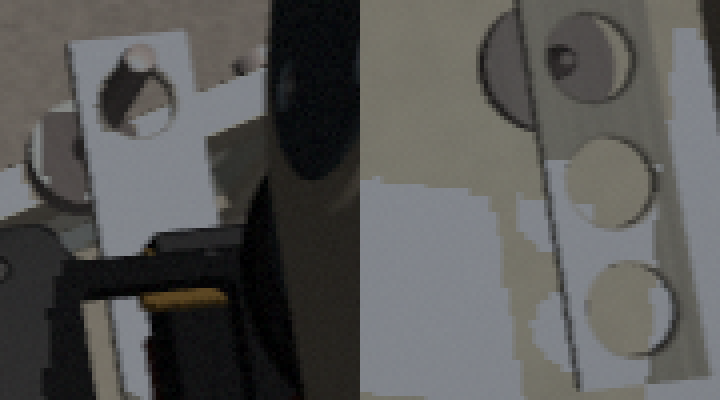

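View pics/s4z.png

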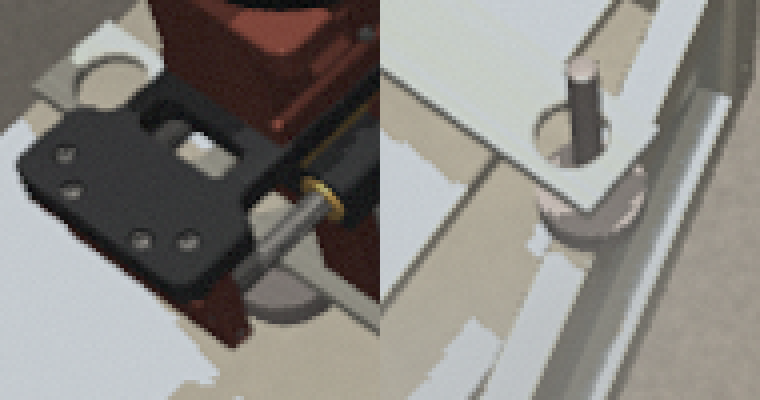

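Run:
```python
from h import *
np.set_printoptions(precision=1,suppress=True)
A=lambda x,y,z:ray("top",(x/4+400-.4,y/4+145-.4),z)
B=lambda x,y,z:ray("top",((x-360)/4+400-.4,y/4+295-.4),z)
C=lambda x,y,z:ray("scene",(x/4+120-.4,y/4+180-.4),z)
D=lambda x,y,z:ray("scene",((x-380)/4+235-.4,y/4+260-.4),z)
z=219
e=A(137,94,z);h1=B(592,58,z);h2=B(610,182,z);h3=B(632,308,z)
print("top",e,h1,h2,h3)
es=D(572,134,z);h3s=C(112,90,z);print("scene",es,h3s)
for a,b in((e,h3),(es,h3s)):
  d=a-b;print(np.linalg.norm(d),np.degrees(np.arctan2(d[1],d[0])), b+d*129/239)
print("pegtop",A(140,58,252),D(584,70,252))
print("pintop",B(563,61,192))
for q in("stay_grip","stay_pin","door_peg"):
  for n in("top","scene"):
    for d in place_of(q,n)[:1]: print(q,n,world(n,d["point"]),round(d["confidence"],2))
```

```text
top [679.2 -54.3 219. ] [508.8 -69.2 219. ] [474.2 -71.4 219. ] [439.9 -74.6 219. ]
scene [679.3 -54.9 219. ] [444.8 -78.1 219. ]
240.18838509356345 4.836622625139981 [569.1 -63.7 219. ]
235.67936139579228 5.656491973640687 [571.4 -65.6 219. ]
pegtop [677.4 -47.7 252. ] [680.  -48.5 252. ]
pintop [510.4 -68.  192. ]
stay_grip scene [569.8 -66.5 244.2] 0.78
stay_pin scene [513.1 -70.4 175.9] 0.81
door_peg top [677.  -48.3 174.9] 0.57
```

Run:
```python
from h import *
np.set_printoptions(precision=1,suppress=True)
psi=np.radians(9.1);p=np.array([511.5,-68.7]);R=np.array([[np.cos(psi),-np.sin(psi)],[np.sin(psi),np.cos(psi)]])
tc=np.array([569.4,-63.2])
for k in range(21):
  s=k/20;a=.21+s*(.725-.21);y=5+10.4*s
  w=p+R@np.array([138+150*np.sin(a),140-150*np.cos(a)]);yr=np.radians(y)
  u=np.array([np.cos(yr),np.sin(yr)]);g=w-110*u
  print(k,round(a,3),w,round(y-5,1),g,g-tc,"h3",w-239*u-p)
```

```text
0 0.21 [679.7 -48.5] 0.0 [570.1 -58.1] [0.7 5.1] h3 [-69.9  -0.7]
1 0.236 [683.3 -47.1] 0.5 [573.8 -57.7] [4.4 5.5] h3 [-66.1  -1.4]
2 0.262 [686.8 -45.6] 1.0 [577.4 -57.2] [8. 6.] h3 [-62.3  -2. ]
3 0.287 [690.3 -44. ] 1.6 [581.1 -56.5] [11.7  6.7] h3 [-58.6  -2.6]
4 0.313 [693.8 -42.2] 2.1 [584.6 -55.8] [15.2  7.4] h3 [-54.9  -3. ]
5 0.339 [697.2 -40.4] 2.6 [588.2 -55. ] [18.8  8.2] h3 [-51.2  -3.4]
6 0.364 [700.6 -38.6] 3.1 [591.7 -54.1] [22.3  9.1] h3 [-47.5  -3.6]
7 0.39 [703.9 -36.6] 3.6 [595.2 -53.1] [25.8 10.1] h3 [-43.9  -3.8]
8 0.416 [707.2 -34.5] 4.2 [598.6 -52. ] [29.2 11.2] h3 [-40.3  -3.9]
9 0.442 [710.4 -32.4] 4.7 [602.  -50.9] [32.6 12.3] h3 [-36.7  -3.9]
10 0.468 [713.5 -30.2] 5.2 [605.3 -49.6] [35.9 13.6] h3 [-33.2  -3.8]
11 0.493 [716.6 -27.9] 5.7 [608.6 -48.3] [39.2 14.9] h3 [-29.7  -3.6]
12 0.519 [719.7 -25.5] 6.2 [611.8 -46.9] [42.4 16.3] h3 [-26.2  -3.4]
13 0.545 [722.7 -23. ] 6.8 [615.  -45.4] [45.6 17.8] h3 [-22.8  -3. ]
14 0.571 [725.6 -20.5] 7.3 [618.1 -43.9] [48.7 19.3] h3 [-19.5  -2.6]
15 0.596 [728.4 -17.9] 7.8 [621.2 -42.2] [51.8 21. ] h3 [-16.1  -2.1]
16 0.622 [731.2 -15.2] 8.3 [624.2 -40.5] [54.8 22.7] h3 [-12.9  -1.5]
17 0.648 [733.9 -12.4] 8.8 [627.1 -38.7] [57.7 24.5] h3 [-9.7 -0.9]
18 0.673 [736.5  -9.6] 9.4 [630.  -36.9] [60.6 26.3] h3 [-6.5 -0.2]
19 0.699 [739.1  -6.7] 9.9 [632.8 -35. ] [63.4 28.2] h3 [-3.4  0.6]
20 0.725 [741.6  -3.8] 10.4 [635.5 -33. ] [66.1 30.2] h3 [-0.3  1.5]
```

carry_out --targets '[[[0,0,0],[0.7,5,0],5],[[0,0,0.5],[4.4,5.5,0],5],[[0,0,1],[8,6,0],5],[[0,0,1.6],[11.7,6.7,0],5],[[0,0,2.1],[15.2,7.4,0],5],[[0,0,2.6],[18.8,8.2,0],5],[[0,0,3.1],[22.3,9.1,0],5],[[0,0,3.6],[25.8,10.1,0],5],[[0,0,4.2],[29.2,11.2,0],5],[[0,0,4.2],[29.2,11.2,0],5]]'

```text
t: 6.17
ee_pos: [599.1, -51.5, 230.7]
orientation: [-0.254, 3.131, 0.0]
ft_force: [1.0, -0.6, -1.3]
width: 15.7
```

Run:
```python
from h import *
o=monitor.get_obs();print(o['t'],o['ee_pos'],o['ft_force'],o['moment'])
im=snap("scene","s5.png");im2=snap("top","t5.png")
cv2.imwrite("pics/c5.png",np.hstack([cv2.resize(im[120:345,80:330],(500,450)),cv2.resize(im2[140:400,380:550],(294,450))])[...,::-1])
```

```text
6.1667 [599.12101317 -51.4824187  230.71367687] [ 0.9945533  -0.63987063 -1.26884959] [ 0.0247798  -0.02733338  0.01391183]
```

View pics/c5.png

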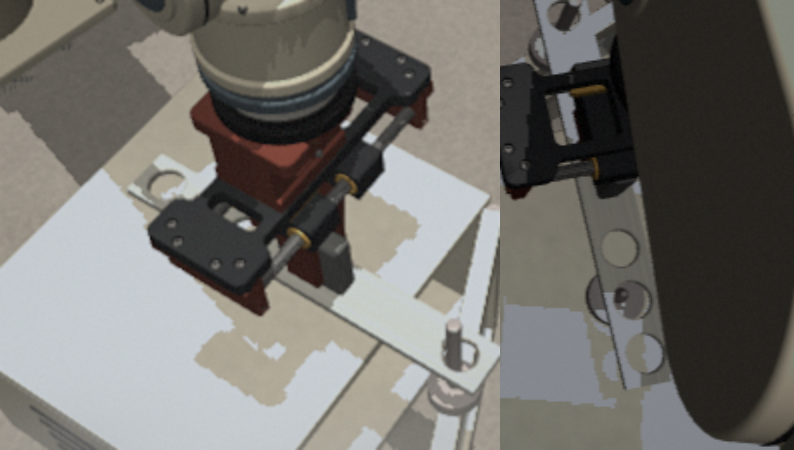

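carry_out --targets '[[[0,0,1],[6.7,2.4,0],5],[[0,0,1.5],[10,3.7,0],5],[[0,0,2],[13.2,5.1,0],5],[[0,0,2.6],[16.4,6.6,0],5],[[0,0,3.1],[19.5,8.1,0],5],[[0,0,4.1],[25.6,11.5,0],5],[[0,0,5.2],[31.4,15.1,0],5],[[0,0,5.8],[34.2,17,0],5],[[0,0,6.2],[36.9,18.5,0],5],[[0,0,6.2],[36.9,18.5,0],5]]'

```text
t: 7.1
ee_pos: [635.8, -32.7, 230.6]
orientation: [-0.423, 3.113, 0.0]
ft_force: [-0.3, -0.5, -2.2]
width: 16.2
```

carry_out --targets '[[[0,0,0],[0,0,0],5],[[0,0,0],[0,0,0],5]]'

```text
t: 7.27
ee_pos: [635.0, -33.2, 230.6]
orientation: [0.422, -3.113, -0.0]
ft_force: [-0.5, 0.2, -1.7]
width: 16.0
```

Run:
```python
from h import *
o=monitor.get_obs();print(o['t'],o['ee_pos'],o['ft_force'],o['moment'])
R=cv2.Rodrigues(np.array(o["orientation"]))[0];print(np.degrees(np.arctan2(R[1,1],R[0,1])))
im=snap("scene","s6.png");im2=snap("top","t6.png")
cv2.imwrite("pics/c6.png",np.hstack([cv2.resize(im[120:345,80:330],(500,450)),cv2.resize(im2[140:400,380:550],(294,450))])[...,::-1])
cv2.imwrite("pics/t6z.png",np.hstack([cv2.resize(im2[100:200,390:480],None,fx=4,fy=4,interpolation=3)[:400],cv2.resize(im2[265:365,400:490],None,fx=4,fy=4,interpolation=3)])[...,::-1])
```

```text
7.2667 [635.02025112 -33.17770297 230.58059215] [-0.4624618   0.22051139 -1.70897719] [ 0.08459713 -0.0062719  -0.00617437]
105.42839550434756
```

View pics/c6.png

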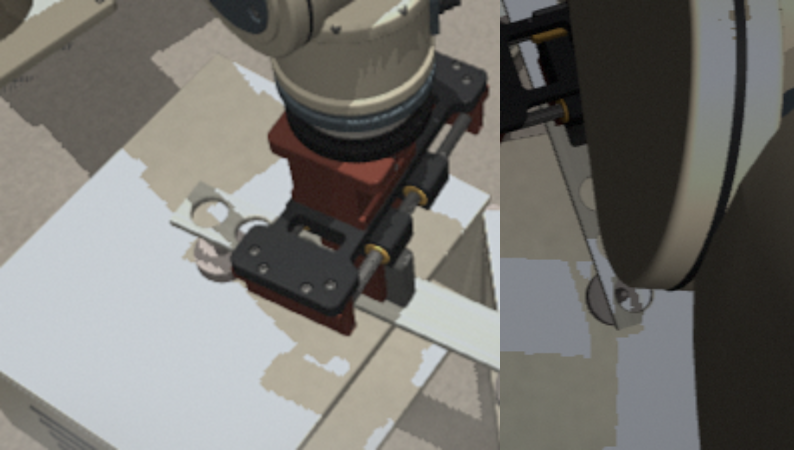

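View pics/t6z.png

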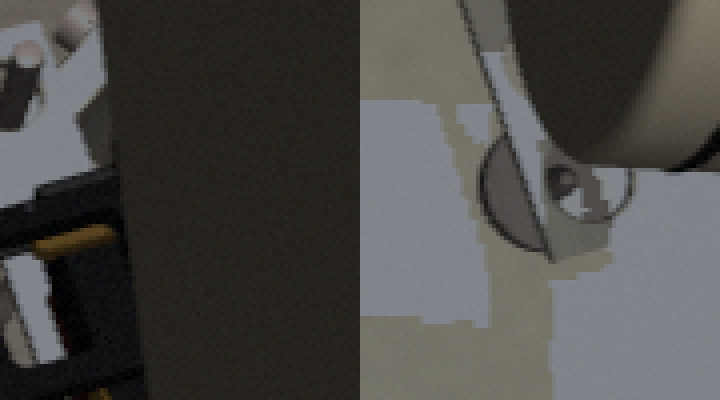

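Run:
```python
from h import *
np.set_printoptions(precision=1,suppress=True)
z=218
print("top",ray("top",((591-360)/4+400-.4,178/4+265-.4),z),"scene",ray("scene",(212/2+80,212/2+120),z))
print("pintop now",ray("top",((565-360)/4+400-.4,180/4+265-.4),192))
s=cv2.imread("pics/s6.png")
cv2.imwrite("pics/s6z.png",np.hstack([cv2.resize(s[200:275,155:235],None,fx=5,fy=5,interpolation=3),cv2.resize(s[255:330,260:340],None,fx=5,fy=5,interpolation=3)]))
```

```text
top [508.9 -69.2 218. ] scene [513.2 -68.6 218. ]
pintop now [510.7 -68.6 192. ]
```

View pics/s6z.png

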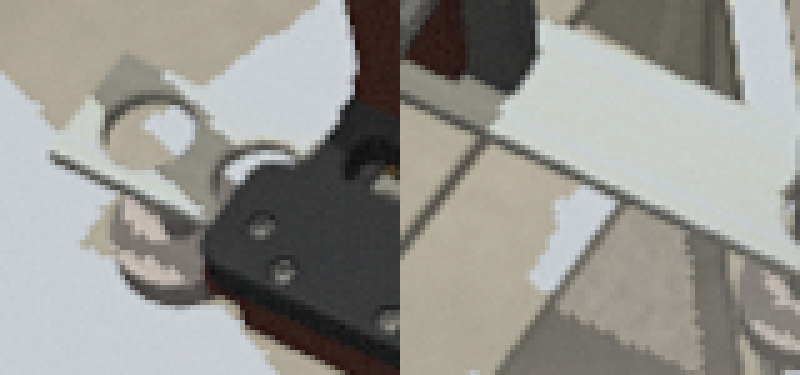

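carry_out --targets '[[[0,0,0],[0.5,0,-8],5],[[0,0,0],[0.5,0,-15],5],[[0,0,0],[0.5,0,-20],5],[[0,0,0],[0.5,0,-25],5],[[0,0,0],[0.5,0,-28],5],[[0,0,0],[0.5,0,-28],5]]'

```text
t: 7.87
ee_pos: [635.2, -33.2, 201.5]
orientation: [0.421, -3.111, -0.001]
ft_force: [-0.6, -0.4, -2.6]
width: 15.9
```

Run:
```python
from h import *
o=monitor.get_obs();print(o['t'],o['ee_pos'],o['ft_force'],o['moment'])
im=snap("scene","s7.png");im2=snap("top","t7.png")
cv2.imwrite("pics/c7.png",np.hstack([cv2.resize(im[180:330,140:340],(600,450)),cv2.resize(im2[265:365,420:490],(200,450))])[...,::-1])
```

```text
7.8667 [635.15165984 -33.16237505 201.49047078] [-0.62989493 -0.37196733 -2.56330726] [-0.00594588  0.0294042  -0.00636034]
```

View pics/c7.png

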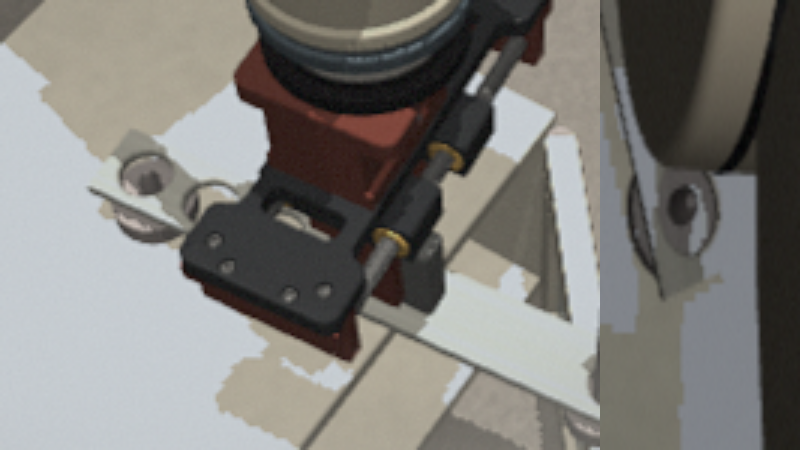

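Pin visible inside the end hole in both views (scene crop about (148,180), top crop (685,205)), no contact force. I lower the rest.

carry_out --targets '[[[0,0,0],[0,0,-4],5],[[0,0,0],[0,0,-7],5],[[0,0,0],[0,0,-9],5],[[0,0,0],[0,0,-10.5],5],[[0,0,0],[0,0,-10.5],5],[[0,0,0],[0,0,-10.5],5]]'

```text
t: 8.47
ee_pos: [635.7, -33.2, 192.1]
orientation: [0.422, -3.113, -0.0]
ft_force: [0.2, 0.2, -1.3]
width: 16.3
```

Run:
```python
from h import *
o=monitor.get_obs();print(o['t'],o['ee_pos'],o['ft_force'],o['moment'])
im=snap("scene","s8.png");im2=snap("top","t8.png")
cv2.imwrite("pics/c8.png",np.hstack([cv2.resize(im[180:330,140:340],(600,450)),cv2.resize(im2[265:365,420:490],(200,450))])[...,::-1])
```

```text
8.4667 [635.6961175  -33.19600537 192.08875519] [ 0.20238294  0.15317769 -1.2540235 ] [ 0.03103352  0.01985356 -0.00853227]
```

View pics/c8.png

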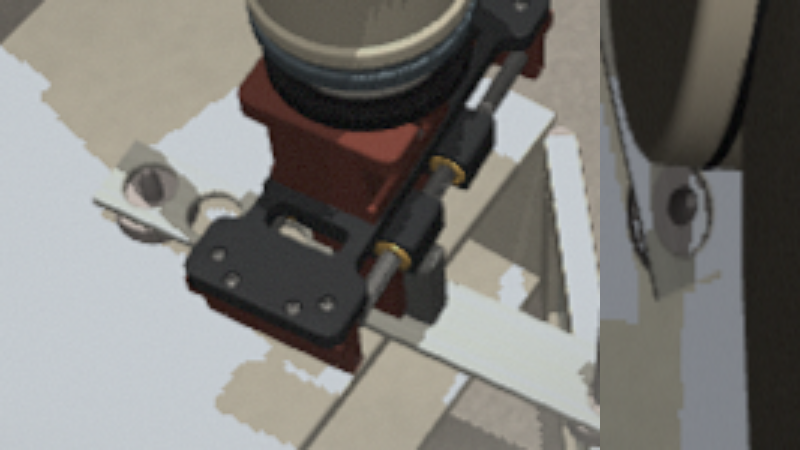

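carry_out --targets '[[[0,0,0],[0,0,-0.8],5],[[0,0,0],[0,0,-1.6],5],[[0,0,0],[0,0,-1.6],5],[[0,0,0],[0,0,-1.6],5]]'

```text
t: 8.9
ee_pos: [635.9, -33.2, 190.8]
orientation: [-0.422, 3.113, -0.0]
ft_force: [0.3, 0.1, -0.5]
width: 16.0
```

carry_out --targets '[[[0,0,0],[0,0,-0.4],5],[[0,0,0],[0,0,-0.4],20],[[0,0,0],[0,0,-0.4],30],[[0,0,0],[0,0,-0.4],45],[[0,0,0],[0,0,-0.4],60],[[0,0,0],[0,0,-0.4],60],[[0,0,0],[0,0,-0.4],60],[[0,0,0],[0,0,-0.4],60]]'

```text
t: 9.57
ee_pos: [635.7, -33.2, 190.1]
orientation: [0.422, -3.113, -0.0]
ft_force: [-0.3, -0.4, -0.5]
width: 56.8
```

carry_out --targets '[[[0,0,0],[0,0,10],60],[[0,0,0],[0,0,30],60],[[0,0,0],[0,0,60],60],[[0,0,0],[0,0,95],60],[[0,0,0],[0,0,130],60],[[0,0,0],[-20,20,160],60],[[0,0,0],[-40,50,165],60],[[0,0,0],[-60,85,165],60],[[0,0,0],[-80,120,165],60],[[0,0,0],[-100,155,165],60]]'

```text
t: 10.4
ee_pos: [534.7, 122.9, 356.5]
orientation: [-0.42, 3.112, 0.0]
ft_force: [0.5, 0.9, -0.7]
width: 59.8
```

carry_out --targets '[[[0,0,0],[-20,35,0],60],[[0,0,0],[-40,70,0],60],[[0,0,0],[-60,105,0],60],[[0,0,0],[-80,140,0],60],[[0,0,0],[-100,175,0],60],[[0,0,0],[-120,205,0],60],[[0,0,0],[-120,205,0],60]]'

```text
t: 10.98
ee_pos: [412.6, 331.1, 356.2]
orientation: [-0.429, 3.112, 0.004]
ft_force: [0.4, -1.0, -0.5]
width: 60.1
```

Run:
```python
from h import *
np.set_printoptions(precision=1,suppress=True)
o=monitor.get_obs();print(o['t'],o['ee_pos'],o['ft_force'])
im=snap("scene","s9.png");im2=snap("top","t9.png")
for q in("stay_grip","stay_pin","door_peg"):
  for n in("top","scene"):
    for d in place_of(q,n)[:1]: print(q,n,world(n,d["point"]),round(d["confidence"],2))
cv2.imwrite("pics/c9.png",np.hstack([cv2.resize(im[190:340,140:340],(500,375)),cv2.resize(im2[100:360,360:510],(300,520))[:375]])[...,::-1])
```

```text
10.9833 [412.6 331.1 356.2] [ 0.4 -1.  -0.5]
stay_grip top [635.8 -35.  205.4] 0.59
stay_grip scene [633.7 -38.5 205.3] 0.59
stay_pin top [513.4 -70.  175.3] 0.56
stay_pin scene [516.9 -70.1 175.1] 0.81
door_peg top [738.1  -6.1 168.3] 0.57
door_peg scene [739.3  -6.8 171.2] 0.95
```

View pics/s9.png

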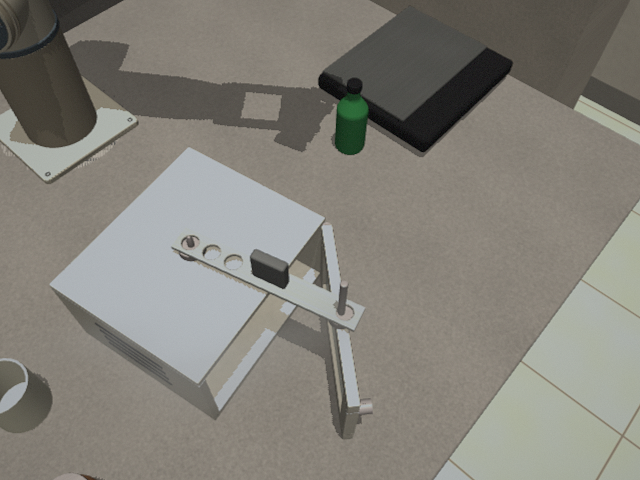

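View pics/t9.png

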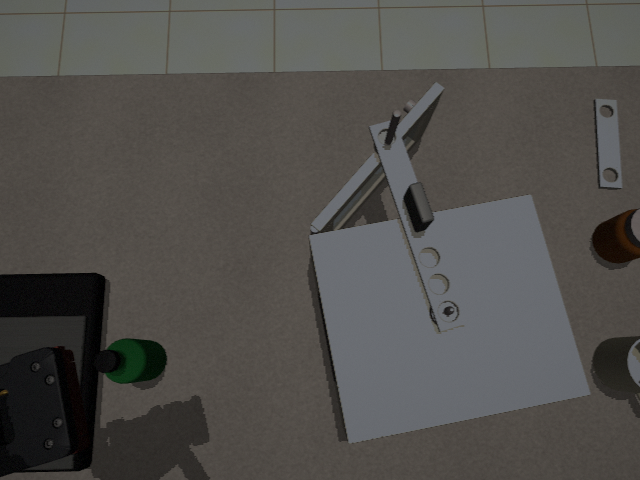

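The pictures show the end hole around the pin (scene (190,243), top (449,311)), the eye around the peg (scene (345,312), top (388,137)), the bar flat, the door wide open and the arm clear.

Run:
```python
from h import *
print(order.close_job())
```

```text
the job is handed in; nothing more can be done
None
```

The stay is now hooked by its end hole on the roof pin with its eye still on the door's peg, and the job is handed in. The judge gives no verdict, so this rests on my own checks.

I gripped the stay by its grip and lifted it about 40 mm level, never off the peg. I then pushed the door open along its arc, lowered the end hole over the pin until the bar was back at its original resting height, released it and moved the arm clear. The last check was at t ≈ 11 s of the 32 s allowed, with only small forces (at most about 3 N) throughout.

- **Pictures:** both cameras show the pin inside the end hole, the peg inside the eye, the bar lying flat and the arm well away from everything.
- **Door angle:** the networks put the peg at about (739, -6), which works out to roughly 0.70 rad, above the 0.58 needed.
- **Disagreement:** the scene camera's pin and grip estimates differ from the top camera's by up to about 4 mm. That is within the networks' stated error and the 12 mm limit.
- **Not measured:** I did not compute the bar's tilt or the door's speed; I judged level and at rest from the pictures and the bar's resting height.

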